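# Clamp the vial in the reader and hold its shutter open at the mark

### The arm

A 6-joint arm with a two-finger parallel gripper is mounted at the origin on a cart in front of the work surface, level with it; the furniture and walls round the work are solid. World frame = base frame: x ahead of the robot, y to its left, z up, the work surface at z = 0. Lengths are in m, angles in rad, forces in N, time in s.
With the tool pointing down it reaches from about 0.325 to 0.9 m from the base axis. Payload 6.1 kg.
Tool frame: the origin (TCP) lies midway between the tips of the shut fingers; the grasp point (between the pads) lies 19 mm behind it; x points along the fingers, y is the direction in which the jaws open and shut, and the axes are right-handed (so a half turn about x gives the same grasp; the last joint's range is limited). The gripper opens to 85 mm and grips with 20 to 120 N. Pads are 22 mm wide; open, the fingers measure 114 mm over their backs; the gripper's body (76 mm by 85 mm) begins 54 mm behind the grasp point. The pads swing forward as they close: fully open they stand 13 mm farther back than shut.
Start: joints at [-1.29, 0.22, 1.526, -0, 1.395, -0.126], TCP at [0.247, -0.574, 0.231] pointing down, gripper open.
Joint ranges: [-2.98, 2.98], [-0.91, 2.08], [0.09, 2.57], [-1.24, 4.39], [0.2, 2.65], [-2.68, 2.68]. Speed limits (rad/s): [2.57, 2.57, 3.01, 3.14, 3.14, 3.14].

### API

Orientations are given as [roll, pitch, yaw] about the fixed x, y, z axes, in that order (R = Rz(yaw) Ry(pitch) Rx(roll)).
In Python, from plant import movep, move_l, set_joints, gripper_to, hold, inverse_kinematics, observe, get_image, get_calibration, Unreachable, job_done gives the robot as it stands. Calls block until the motion is done:
- movep(position, orientation): joint-space move of the TCP to a pose.
- move_l(position, feed=0.15, rotation=None, max_force=None): straight line of the TCP; rotation=None keeps the orientation; feed is the mean speed in m/s. With max_force (N) it stops when the force on the tool has changed by that much, and returns True; else False.
- set_joints(angles): joint-space move.
- gripper_to(opening, f_grip=None): finger opening in m; f_grip is the grip in N (None keeps the last); returns when the fingers have stopped.
- hold(seconds).
- inverse_kinematics(position, orientation): joint angles nearest the present ones, or None.
- observe(): the state.
- get_image(name): name is "scene" or "side" or "wrist"; returns (picture, depth): 400x640x3 uint8, red, green, blue; 400x640 float32, m along the optical axis (not along the pixel's ray), 0 where there is no reading.
- get_calibration(name): a dict with "intrinsics" (3x3 intrinsics, pixels), "dist_coeffs" ([k1, k2, p1, p2, k3] as OpenCV has them; the pictures are not rectified), "world_from_camera" (4x4, takes a point from camera to world coordinates). Camera axes: x right, y down, z forward; pixel columns grow to the right and rows downward; lengths in m; the calibration is good to about 2 mm. A picture is of the moment at which its call begins: read the wrist's pose just before it. get_calibration takes no time and is no camera call; for the wrist camera it gives the pose at the moment of the call.
A pose or a line that the arm cannot do raises Unreachable and nothing moves.
- job_done(): hands the job in, once; it reports no verdict.
The state is a dict: "time_s": time; "q": joint angles; "joint_velocities": joint speeds; "joint_torque": joint torques, N m; "eef_pos": TCP position; "tcp_rot": TCP orientation; "ft_force": force on the tool from outside, world axes, zero at the start; "torque": the same for the moment, N m; "opening": finger opening in m.
Only numpy, scipy, OpenCV 4.12 (cv2) and the standard library are available. Lean on these libraries where they do the work, as an engineer would, in place of code of your own. Each camera call takes 0.05 s, during which the arm holds its last target.

### The job

In the small vial reader, slide the jaw along by its post until the amber vial is clamped and has pushed the sprung pad about half-way in (clearly in, but never onto its stop), and let go of the jaw, which stays where it is left. Then pull the reader's spring-return shutter out by its post until the line on the slide is level with the set pointer on the scale, and keep holding it there: the program finishes while still holding the shutter at the mark. Leave the vial standing upright in the clamp and do not disturb the small things standing round the reader.

Things in the scene. Friction and masses are not known exactly. Their poses are not given: they have to be found in the camera images.
- reader: Vial reader fixed to the worktop. Origin: centre of its underside; z up, x away from its front. Grey base 12 mm thick, x -50 to 50, y -140 to 125 mm; front tongue x -164 to -44, y 31 to 109. White light head x -45 to 45, y 40 to 115, top z 74. Along x = 0 from -y to +y: jaw, amber vial, black sprung pad, head. The shutter leaves the head's front over the tongue. All under 80 mm tall.
- jaw_carriage (a joint): Travel (m) of the aluminium jaw along the reader's +y towards the vial: 0 fully back, end 0.078, start 0 to 0.020. Its upright face is at reader y = -65 mm + travel. About 6 N of friction; it stays where left. When the vial touches both it and the untouched pad the travel is 0.060; each further mm pushes the pad in 1 mm.
- jaw_post (a point): Middle of the jaw's upright steel post: round, 16 mm diameter (18 mm at the top 6 mm), free from 25 mm below this point to 20 mm above it. The jaw's face is 50 mm from it in the reader's +y; the upright jaw plate there (12 mm thick) is as high as this point. Axes as the reader's.
- sprung_pad (a joint): How far the black sprung pad (30 x 30 mm face, at reader y = 23 mm when out, centre 42 mm up) is pushed into the head, along the reader's +y (m): 0 out, 0.010 on its stop, which must not be reached; half-way is 0.005. Spring 0.35 N per mm, so about 2 N half-way.
- amber_vial: The amber vial as a whole, origin at the centre of its underside.
- vial_center (a point): Centre, half-way up, of the amber capped vial, 28 mm diameter, 62 mm tall, about 30 g, standing loose on the base between jaw and pad, touching neither at the start.
- shutter_slide (a joint): How far the black shutter slide is pulled out (m), along the reader's -x; 0 shut, at most 0.055. A spring always pulls it back: about 2.4 N at 0 and 0.12 N more for each mm.
- shutter_post (a point): Middle of the graspable length of the shutter's upright steel post: round, 16 mm diameter (18 mm at the top 6 mm), free from 25 mm below this point to 20 mm above it; it stands 55 mm in front of the light head when shut. Pull it along the reader's -x. Axes as the reader's.
- shutter_line (a point): Tip of the white line with a small tab on the slide's side towards the scale (reader's -y side); moves with the slide, 30 mm behind the post (reader's +x). Axes as the reader's.
- pointer_tip (a point): Tip of the set pointer: a small steel block (10 x 14 x 12 mm) fixed on the scale rail beside the shutter, with a black ridge 2.4 mm wide towards the slide. Target: line and pointer level along the reader's x. It lies 22 to 42 mm in front of the line when the shutter is shut. Axes as the reader's.
- vial_blue_center (a point): Bystander: centre of a small blue-capped vial, 18 mm diameter, 46 mm tall, standing on the worktop in front of the reader.
- dropper_2_center (a point): Bystander: centre of a dropper bottle, 26 mm diameter, 66 mm tall, standing on the worktop behind the reader.
- dish_lid_1_center (a point): Bystander: centre of a flat clear dish lid, 37 mm diameter, 6 mm tall, on the worktop in front of the jaw.
Mind the look-alikes: they are no part of the job. What is shaped like the amber_vial but pink is not meant.

How it is judged:
By the outcome, as a careful person would: the job done as asked, in the order asked, and still so for the second after the job is handed in, while the arm keeps its last pose, push and grip.
It also fails if it takes over 43 s, if anything falls off the work surface, if the arm or the gripper's body presses on something with over 40 N, if the wrist force passes 120 N, or if a joint passes its speed limit or range.

## Working session

There is one attempt and no reset: what is moved stays moved. The work goes in short steps, each a Python script; the robot and the scene stay as the last script left them, time stands still between calls to the robot, and variables do not carry over. Pictures are saved under pics/ and viewed, and the job is handed in when it is done.

```bash
ls; mkdir -p pics; cat > h.py <<'E'
import numpy as np, cv2
from plant import *
def snap(n,f):
    c=get_calibration(n); im,d=get_image(n)
    cv2.imwrite(f'pics/{f}.png',im[:,:,::-1]); np.savez(f'pics/{f}.npz',im=im,d=d,K=c['intrinsics'],D=c['dist_coeffs'],T=c['world_from_camera'])
def load(f):
    return np.load(f'pics/{f}.npz')
def ray(z,uv):
    p=cv2.undistortPoints(np.array(uv,float).reshape(-1,1,2),np.array(z['K']),np.array(z['D'])).reshape(-1,2)
    T=z['T']; d=np.c_[p,np.ones(len(p))]@T[:3,:3].T
    return T[:3,3],d
def onz(z,uv,h):
    o,d=ray(z,uv); return o+d*((h-o[2])/d[:,2])[:,None]
def dep(z,uv):
    o,d=ray(z,uv); uv=np.array(uv).reshape(-1,2).astype(int)
    return o+d*z['d'][uv[:,1],uv[:,0]][:,None]
E
python3 - <<'E'
from h import *
print(observe())
for n in ('scene','side','wrist'):
    snap(n,n+'0'); z=load(n+'0'); print(n,z['K'],z['D'],z['T'].round(3))
E
```

```text
pics
{'time_s': 0.0, 'q': array([-1.29010981e+00,  2.21293796e-01,  1.52762067e+00,  1.72568400e-05,
        1.39471525e+00, -1.26120061e-01]), 'joint_velocities': array([-0.00088609, -0.00166577,  0.00161279, -0.00059022,  0.0003295 ,
       -0.00079715]), 'joint_torque': array([ 1.86799771e-03, -4.96894133e+01, -3.89391875e+01, -3.83247993e-05,
        1.10160821e-02,  3.52587634e-06]), 'eef_pos': array([ 0.24711651, -0.57339798,  0.23015228]), 'tcp_rot': array([-1.70525358,  1.56875919,  1.84314261]), 'ft_force': array([-0.32531907, -0.0718016 ,  0.26508416]), 'torque': array([-0.0163982 , -0.0111191 , -0.03511582]), 'opening': 0.08564702622088713}
scene [[520.32797696   0.         320.28760975]
 [  0.         520.32797696 199.55128654]
 [  0.           0.           1.        ]] [0.01432955 0.         0.         0.         0.        ] [[-0.652 -0.483  0.585 -0.009]
 [-0.758  0.415 -0.503  0.714]
 [ 0.    -0.771 -0.637  0.658]
 [ 0.     0.     0.     1.   ]]
side [[429.9735912    0.         322.22953138]
 [  0.         429.9735912  195.19087453]
 [  0.           0.           1.        ]] [-0.09103571  0.          0.          0.          0.        ] [[ 0.905 -0.193  0.379  0.206]
 [-0.426 -0.395  0.814 -0.427]
 [-0.008 -0.898 -0.44   0.446]
 [ 0.     0.     0.     1.   ]]
wrist [[282.83569687   0.         320.04456145]
 [  0.         282.83569687 198.81709126]
 [  0.           0.           1.        ]] [-0.0367722  0.         0.         0.         0.       ] [[ 0.396 -0.873 -0.284  0.32 ]
 [-0.918 -0.377 -0.121 -0.542]
 [-0.001  0.309 -0.951  0.373]
 [ 0.     0.     0.     1.   ]]
```

View pics/scene0.png

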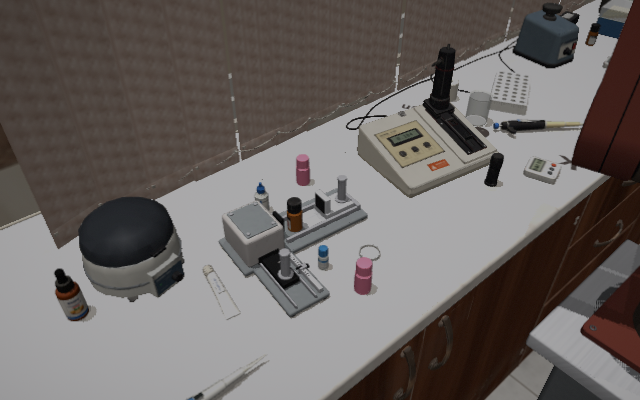

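View pics/side0.png

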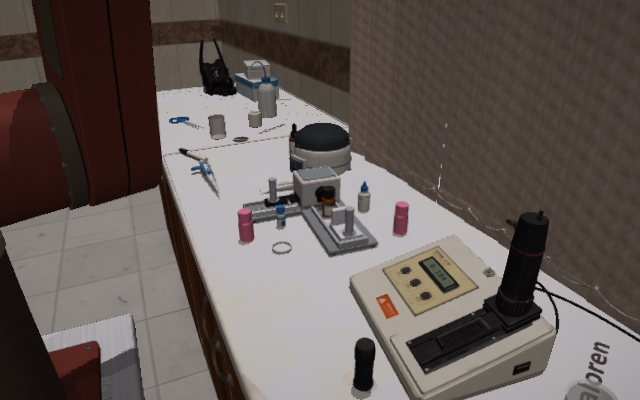

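View pics/wrist0.png

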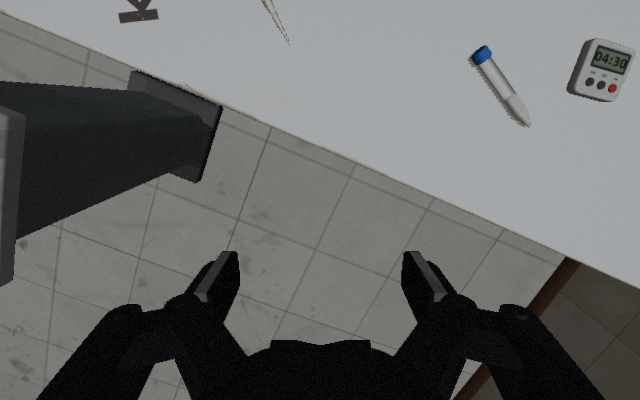

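Scene picture: reader head (252,232), amber vial (295,215), jaw post (342,188), shutter post (285,265), scale beside it (~305,275), blue vial (323,258), lid (369,253), dropper (262,195). Candidates for the vial: amber (295,215), pink (303,170), pink (363,275), and a brown dropper bottle (70,295). The amber one stands in the reader between jaw and pad. Next is a close crop to check that choice.

```bash
python3 - <<'E'
from h import *
z=load('scene0')
im=z['im'][:,:,::-1]
cv2.imwrite('pics/c1.png',cv2.resize(im[140:320,200:390],None,fx=4,fy=4,interpolation=cv2.INTER_CUBIC)[:600,:760] if 0 else cv2.resize(im[150:320,205:390],(740,680))[:600])
cv2.imwrite('pics/c1.png',cv2.resize(im[160:318,205:395],(722,600),interpolation=cv2.INTER_CUBIC))
z=load('side0')
cv2.imwrite('pics/c2.png',cv2.resize(z['im'][150:270,230:420,::-1],(760,480),interpolation=cv2.INTER_CUBIC))
E
```

```text
(no output)
```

View pics/c1.png

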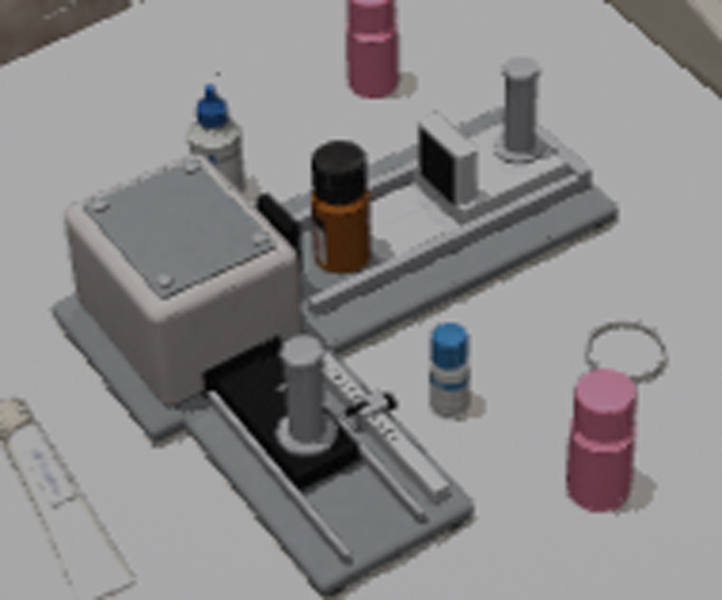

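View pics/c2.png

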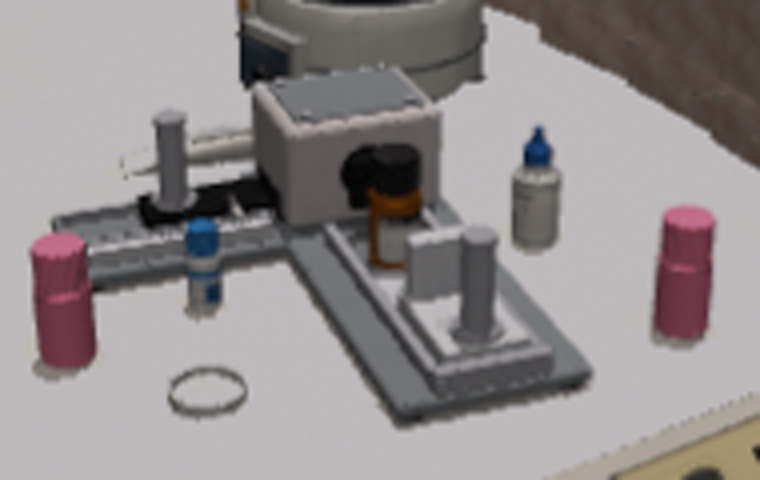

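```bash
python3 - <<'E'
from h import *
z=load('scene0')
c=np.array([[470,492],[325,580],[617,207],[155,428]],float)/3.8+[205,160]
W=onz(z,c,0.012); print(W.round(4))
R=np.array([[-.164,.031],[-.164,.109],[-.05,-.14],[-.05,.125]])
a=R-R.mean(0); b=W[:,:2]-W[:,:2].mean(0)
th=np.arctan2((a[:,0]*b[:,1]-a[:,1]*b[:,0]).sum(),(a*b).sum())
M=np.array([[np.cos(th),-np.sin(th)],[np.sin(th),np.cos(th)]])
t=W[:,:2].mean(0)-M@R.mean(0); print(np.degrees(th),t,(R@M.T+t-W[:,:2]).round(4))
# post tops by depth
for p in [(521,68),(302,345),(340,160),(448,335)]:
    q=np.array(p)/3.8+[205,160]; w=dep(z,[q])[0]; print(w.round(4), ((w[:2]-t)@M).round(4))
E
```

```text
[[0.4024 0.3428 0.012 ]
 [0.406  0.418  0.012 ]
 [0.4925 0.1663 0.012 ]
 [0.5196 0.4233 0.012 ]]
-5.779578964605525 [0.55842993 0.29572714] [[-0.004   0.0003]
 [ 0.0003  0.0027]
 [ 0.0021 -0.0048]
 [ 0.0017  0.0018]]
[0.5457 0.1843 0.0767] [-0.0014 -0.1121]
[0.4668 0.3794 0.0748] [-0.0996  0.0741]
[0.552  0.2918 0.0729] [-0.006  -0.0046]
[0.4544 0.3102 0.0451] [-0.105   0.0039]
```

```bash
cat >> h.py <<'E'
from scipy.spatial.transform import Rotation as Ro
def ori(a):  # tool down, tool y axis at world angle a
    x=np.array([0,0,-1.]);y=np.array([np.cos(a),np.sin(a),0]);zz=np.cross(x,y)
    m=np.c_[x,y,zz]
    # pitch=90: roll=0, yaw
    r,p,w=0,np.pi/2,0
    # R=Rz(w)Ry(90)Rx(0): y axis=(-sin w, cos w,0)
    w=np.arctan2(-y[0],y[1]); 
    assert np.allclose(Ro.from_euler('xyz',[0,np.pi/2,w]).as_matrix(),m,atol=1e-6)
    return [0,np.pi/2,w]
E
python3 - <<'E'
from h import *
o=observe(); R=Ro.from_euler('xyz',o['tcp_rot']).as_matrix(); c=get_calibration('wrist')['world_from_camera']
print('cam offset in tool',R.T@(c[:3,3]-o['eef_pos']), 'cam axes in tool',(R.T@c[:3,:3]).round(2))
th=np.radians(-5.8)
for a in (th,th+np.pi,th+np.pi/2,th-np.pi/2):
  for p in ([.55,.25,.25],[.47,.38,.06],[.56,.19,.06]):
    q=inverse_kinematics(p,ori(a)); print(np.degrees(a).round(),p,None if q is None else np.round(q,2))
E
```

```text
cam offset in tool [-0.14310302 -0.00080427 -0.07914075] cam axes in tool [[-0.   -0.31  0.95]
 [ 1.   -0.    0.  ]
 [-0.    0.95  0.31]]
-6.0 [0.55, 0.25, 0.25] [ 0.3   0.16  1.56 -0.    1.42  0.4 ]
-6.0 [0.47, 0.38, 0.06] [ 0.55  0.35  1.71 -0.    1.08  0.65]
-6.0 [0.56, 0.19, 0.06] [ 0.19  0.32  1.75 -0.    1.07  0.3 ]
174.0 [0.55, 0.25, 0.25] None
174.0 [0.47, 0.38, 0.06] [ 0.55  0.35  1.71  0.    1.08 -2.49]
174.0 [0.56, 0.19, 0.06] None
84.0 [0.55, 0.25, 0.25] [ 0.3   0.16  1.56 -0.    1.42 -1.17]
84.0 [0.47, 0.38, 0.06] [ 0.55  0.35  1.71 -0.    1.08 -0.92]
84.0 [0.56, 0.19, 0.06] [ 0.19  0.32  1.75 -0.    1.07 -1.28]
-96.0 [0.55, 0.25, 0.25] [0.3  0.16 1.56 0.   1.42 1.97]
-96.0 [0.47, 0.38, 0.06] [0.55 0.35 1.71 0.   1.08 2.22]
-96.0 [0.56, 0.19, 0.06] [0.19 0.32 1.75 0.   1.07 1.87]
```

```bash
python3 - <<'E'
from h import *
movep([.44,.26,.24],ori(np.radians(84.2)))
hold(.1); snap('wrist','w1'); print(observe()['time_s'],observe()['eef_pos'])
E
```

```text
3.3 [0.44032384 0.25956003 0.23995376]
```

View pics/w1.png

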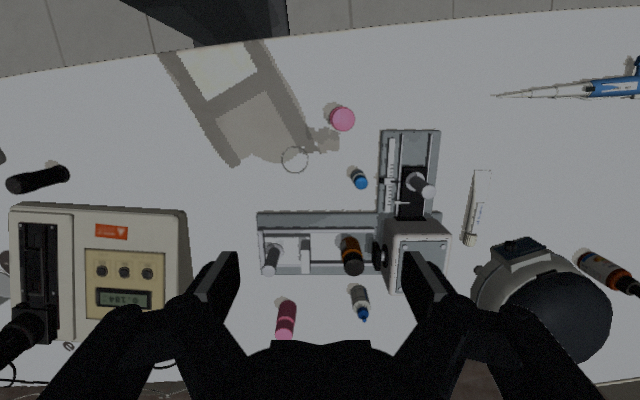

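```bash
python3 - <<'E'
from h import *
z=load('w1'); im=z['im'][:,:,::-1]
cv2.imwrite('pics/c3.png',cv2.resize(im[115:235,360:460],(600,720)[:2],interpolation=cv2.INTER_CUBIC)[:600])
cv2.imwrite('pics/c3.png',cv2.resize(im[120:220,360:460],(600,600),interpolation=cv2.INTER_CUBIC))
cv2.imwrite('pics/c4.png',cv2.resize(im[200:300,250:400],(798,532),interpolation=cv2.INTER_CUBIC))
E
```

```text
(no output)
```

View pics/c3.png

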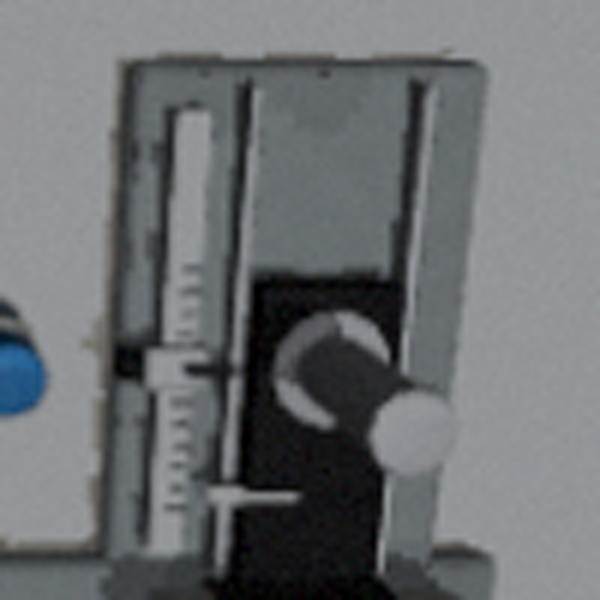

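View pics/c4.png

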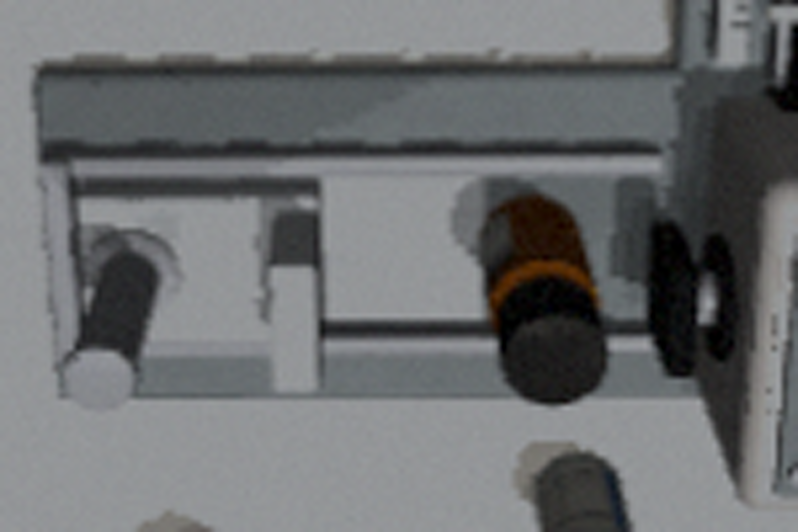

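```bash
cat > an.py <<'E'
from h import *
z=load('w1')
f3=lambda p:np.array(p,float)/6+[360,120]-.4
f4=lambda p:np.array(p,float)/5.32+[250,200]-.4
c=np.array([f3((125,62)),f3((488,65)),f4((38,68)),f4((62,397))])
R=np.array([[-.164,.031],[-.164,.109],[-.05,-.14],[.05,-.14]])
W=onz(z,c,0.012)
a=R-R.mean(0); b=W[:,:2]-W[:,:2].mean(0)
th=np.arctan2((a[:,0]*b[:,1]-a[:,1]*b[:,0]).sum(),(a*b).sum())
M=np.array([[np.cos(th),-np.sin(th)],[np.sin(th),np.cos(th)]])
t=W[:,:2].mean(0)-M@R.mean(0); print(np.degrees(th),t,(R@M.T+t-W[:,:2]).round(4))
for n,p in dict(shpost=f3((412,432)),jpost=f4((100,378)),line=f3((225,496)),ptrblock=f3((165,368)),vialtop=f4((555,360)),plate_face=f4((319,290)),plate_top=f4((295,330)),base=f4((250,110)),tong=f3((320,200))).items():
    w=dep(z,[p])[0]; print(n,w.round(4),'reader',((w[:2]-t)@M).round(4))
for n,p in dict(line=f3((210,494)),ptr=f3((235,368))).items():
  for h in (.015,.02,.025,.03):
    w=onz(z,[p],h)[0]; print(n,h,w.round(4),((w[:2]-t)@M).round(4))
for n,p,h in (('sh',f3((412,432)),.077),('jp',f4((100,378)),.077),('vial',f4((555,360)),.074),('pf',f4((319,268)),.057),('pf',f4((319,388)),.057)):
    w=onz(z,[p],h)[0]; print(n,w.round(4),((w[:2]-t)@M).round(4))
E
python3 an.py
```

```text
-5.514335348935956 [0.55614285 0.29754358] [[-0.0006  0.0019]
 [-0.0013  0.0016]
 [ 0.001  -0.0022]
 [ 0.0009 -0.0013]]
shpost [0.4646 0.3815 0.0753] reader [-0.0992  0.0748]
jpost [0.5447 0.1854 0.0809] reader [-0.0006 -0.1127]
line [0.4922 0.3583 0.025 ] reader [-0.0695  0.0543]
ptrblock [0.4615 0.3459 0.0243] reader [-0.0989  0.0391]
vialtop [0.5546 0.2907 0.0744] reader [-0.0009 -0.0069]
plate_face [0.5395 0.2361 0.058 ] reader [-0.0106 -0.0627]
plate_top [0.5492 0.2292 0.0593] reader [-0.0004 -0.0687]
base [0.5091 0.2195 0.0128] reader [-0.0394 -0.0822]
tong [0.4304 0.384  0.0114] reader [-0.1334  0.074 ]
line 0.015 [0.495  0.3574 0.015 ] [-0.0666  0.0537]
line 0.02 [0.4932 0.3562 0.02  ] [-0.0683  0.0523]
line 0.025 [0.4913 0.355  0.025 ] [-0.07    0.0509]
line 0.03 [0.4895 0.3538 0.03  ] [-0.0717  0.0496]
ptr 0.015 [0.4657 0.3636 0.015 ] [-0.0964  0.0571]
ptr 0.02 [0.4643 0.3623 0.02  ] [-0.0977  0.0557]
ptr 0.025 [0.4628 0.361  0.025 ] [-0.099   0.0542]
ptr 0.03 [0.4614 0.3598 0.03  ] [-0.1003  0.0528]
sh [0.464  0.3809 0.077 ] [-0.0997  0.0741]
jp [0.547  0.1844 0.077 ] [ 0.0018 -0.1135]
vial [0.5548 0.2908 0.074 ] [-0.0007 -0.0069]
pf [0.5341 0.2367 0.057 ] [-0.0161 -0.0627]
pf [0.5674 0.2329 0.057 ] [ 0.0174 -0.0633]
```

```bash
cat >> h.py <<'E'
TH=np.radians(-5.6); MR=np.array([[np.cos(TH),-np.sin(TH)],[np.sin(TH),np.cos(TH)]]); T0=np.array([.5563,.2973])
def r2w(x,y,z): return np.r_[MR@[x,y]+T0,z]
def w2r(p): return np.r_[(np.array(p[:2])-T0)@MR,p[2]]
E
python3 - <<'E'
from h import *
O=ori(TH+np.pi/2)
movep(r2w(0,-.113,.14),O)
gripper_to(.036,30)
print(move_l(r2w(0,-.113,.0405),.1,max_force=12))
o=observe(); print(o['time_s'],w2r(o['eef_pos']),o['ft_force'],o['opening'])
snap('wrist','w2'); snap('side','s2')
z=load('s2'); cv2.imwrite('pics/c5.png',cv2.resize(z['im'][150:270,230:420,::-1],(760,480),interpolation=cv2.INTER_CUBIC))
E
```

```text
False
5.6667 [ 0.00073069 -0.1127918   0.04133389] [-0.16858978  0.69597755  1.20459053] 0.03607629568798596
```

View pics/w2.png

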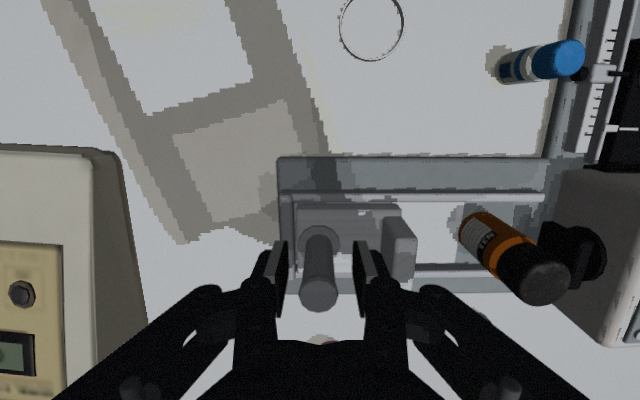

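View pics/c5.png

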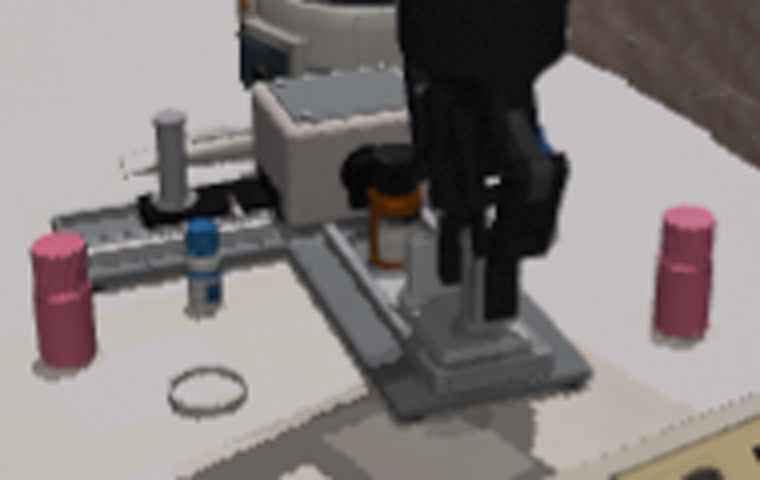

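The jaw post (318,285 in the wrist view) sits between the pads, and the right finger clears the plate (398,245). Next I grip and slide most of the way.

```bash
python3 - <<'E'
from h import *
gripper_to(0.0,40)
o=observe(); p=o['eef_pos']; r=w2r(p); print(o['time_s'],r,o['ft_force'],o['opening'])
np.save('jaw0.npy',p)
for s in (.030,.056):
    print(move_l(r2w(r[0],r[1]+s,r[2]),.05,max_force=25))
    o=observe(); print(o['time_s'],w2r(o['eef_pos']),(o['ft_force'][:2]@MR),o['opening'])
hold(.1);snap('wrist','w3'); snap('scene','s3')
E
```

```text
6.075 [ 0.00045178 -0.11299718  0.04126275] [-1.85275808 -1.18325973  4.82464626] 0.01489479819510906
False
6.825 [ 0.00042091 -0.08350386  0.04128436] [-1.42307539 -4.14337418] 0.015172308926272431
False
7.4917 [ 0.000354   -0.05707282  0.04126713] [-1.50852645 -3.24349318] 0.014991527311268326
```

View pics/w3.png

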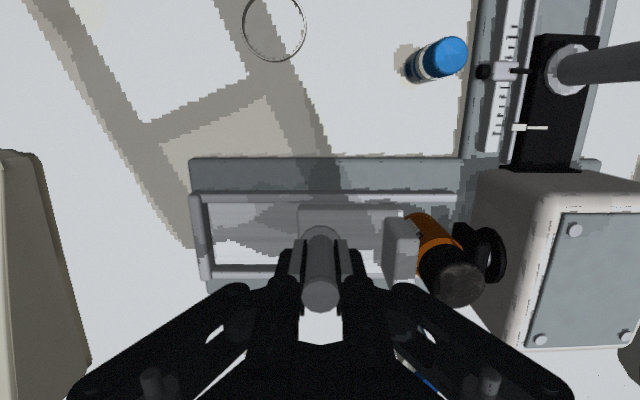

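```bash
python3 - <<'E'
from h import *
r=w2r(np.load('jaw0.npy')); tiles=[]
for i,tr in enumerate((.0595,.0615,.0635,.065)):
    move_l(r2w(r[0],-.115+tr,r[2]),.04,max_force=25); hold(.1)
    o=observe(); snap('wrist',f'k{i}'); snap('scene',f'ks{i}')
    print(o['time_s'],w2r(o['eef_pos']),(o['ft_force'][:2]@MR))
    tiles.append(cv2.resize(load(f'k{i}')['im'][195:325,370:520,::-1],(375,300),interpolation=cv2.INTER_CUBIC))
cv2.imwrite('pics/k.png',np.vstack([np.hstack(tiles[:2]),np.hstack(tiles[2:])]))
cv2.imwrite('pics/ks.png',np.vstack([np.hstack([cv2.resize(load(f'ks{i}')['im'][180:250,240:330,::-1],(380,295),interpolation=cv2.INTER_CUBIC) for i in j]) for j in ((0,1),(2,3))]))
E
```

```text
8.0417 [ 0.00034853 -0.05591223  0.04126247] [-1.77747471 -4.37140977]
8.4917 [ 0.00039021 -0.05405276  0.04128028] [-2.05834174 -5.31315378]
8.9417 [ 0.00036687 -0.05220774  0.04125859] [-1.87450251 -6.19589087]
9.3917 [ 0.00040221 -0.05091432  0.04129233] [-2.50639891 -6.80839474]
```

View pics/k.png

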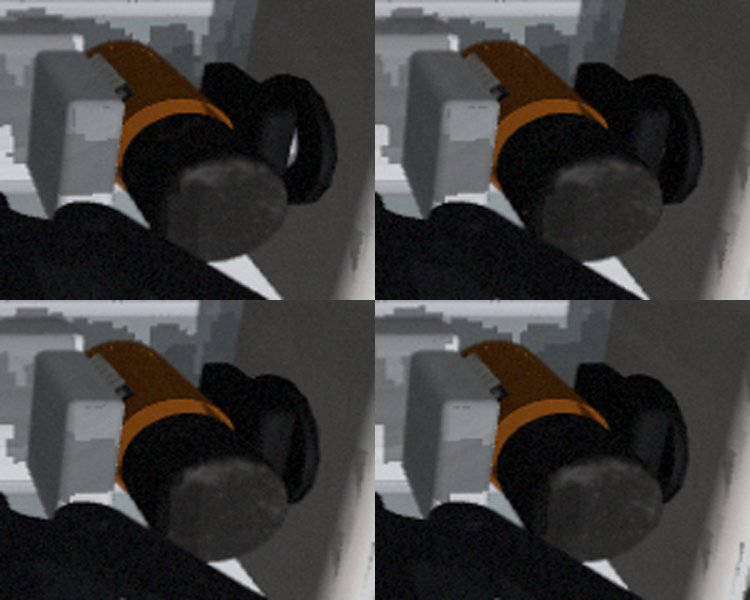

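View pics/ks.png

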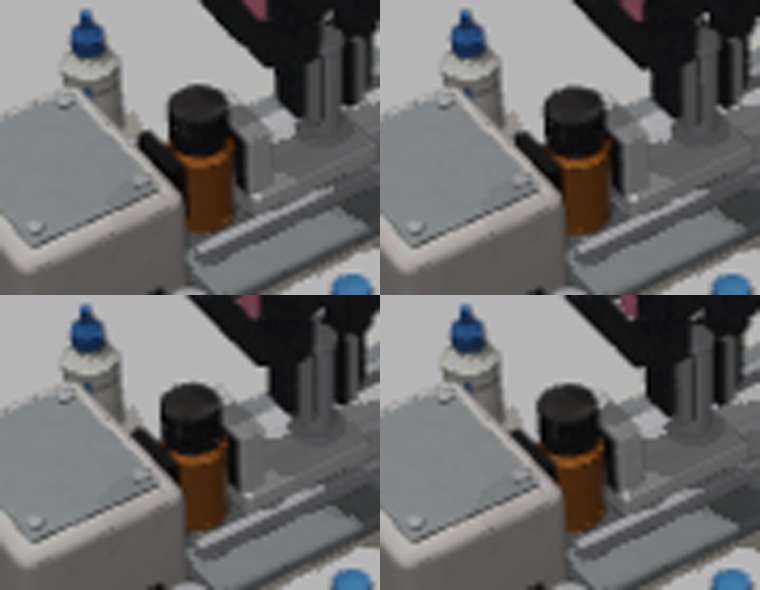

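```bash
python3 - <<'E'
from h import *
t=[cv2.resize(load(f)['im'][195:325,370:520,::-1],(375,300),interpolation=cv2.INTER_CUBIC) for f in ('w3','k0','k3')]
t.append(cv2.resize(load('w2')['im'][195:325,470:620,::-1],(375,300),interpolation=cv2.INTER_CUBIC))
im=np.vstack([np.hstack(t[:2]),np.hstack(t[2:])])
cv2.imwrite('pics/k_b.png',np.clip(im.astype(float)*2.2,0,255).astype(np.uint8))
E
```

```text
(no output)
```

View pics/k_b.png

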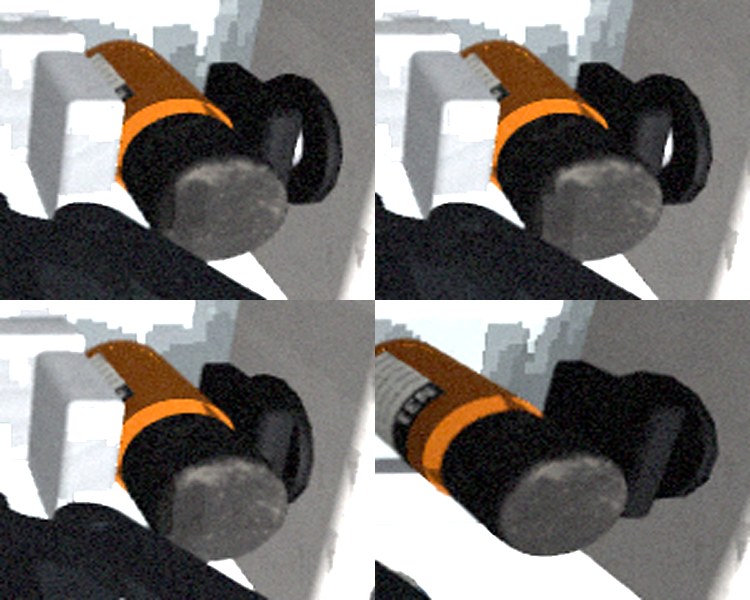

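```bash
python3 - <<'E'
from h import *
def edge(p,th):
    i=np.argmax(p<th); return i-(th-p[i])/(p[i-1]-p[i]) if i else np.nan
for f in ('w3','k0','k1','k2','k3'):
    g=load(f)['im'].astype(float).mean(2)
    a=[440+edge(g[r,440:470],45) for r in range(226,234)]
    # ring right edge: scan from right (head grey -> black)
    b=[515-edge(g[r,515:480:-1],35) for r in range(245,262)]
    j=[edge(-g[r,395:425],-1) for r in ()]
    print(f,np.round(a,2),'med',np.median(a).round(2),'ring',np.median(b).round(2), g[230,444:462].round())
E
```

```text
w3 [nan nan nan nan nan nan nan nan] med nan ring 505.65 [30. 42. 60. 66. 69. 70. 69. 61. 35.  1.  8.  5.  2.  2.  6.  8.  1.  3.]
k0 [nan nan nan nan nan nan nan nan] med nan ring 503.54 [30. 40. 60. 69. 70. 69. 48. 11. 10.  7.  2. 12.  6.  0.  5. 12.  7.  1.]
k1 [nan nan nan nan nan nan nan nan] med nan ring 499.94 [36. 46. 61. 71. 66. 49. 14. 12.  2.  4. 10.  0.  7.  5.  4.  0.  9.  4.]
k2 [nan nan nan nan nan nan nan nan] med nan ring 496.76 [32. 44. 60. 70. 73. 51. 15. 10.  0.  9.  6.  7.  1.  6.  8. 10. 11. 12.]
k3 [nan nan nan nan nan nan nan nan] med nan ring 494.32 [32. 46. 62. 67. 70. 52. 16.  2. 10.  7.  4.  9.  4. 14. 13.  6.  8.  9.]
```

The pad edge stays fixed relative to the jaw from travel ≈0.0598, which is the contact point, so the pad is now in about 4.3 mm. I'll advance about 0.7 mm more, release and lift.

```bash
python3 - <<'E'
from h import *
r=w2r(np.load('jaw0.npy'))
move_l(r2w(r[0],-.115+.0659,r[2]),.04,max_force=25); hold(.1)
o=observe(); print(o['time_s'],w2r(o['eef_pos']),(o['ft_force'][:2]@MR))
# align the command with the actual position
move_l(r2w(r[0],w2r(o['eef_pos'])[1],r[2]),.04); hold(.1)
o=observe(); print(w2r(o['eef_pos']),(o['ft_force'][:2]@MR)); snap('wrist','m1')
gripper_to(.034)
p=observe()['eef_pos']; print(w2r(p),observe()['ft_force'])
snap('wrist','m2')
move_l(np.r_[p[:2],.15],.15)
snap('wrist','m3'); snap('scene','ms'); print(observe()['time_s'])
def c(f,a): return cv2.resize(load(f)['im'][195:325,370:520,::-1],(375,300),interpolation=cv2.INTER_CUBIC)
im=np.hstack([c('m1',0),c('m2',0)]); cv2.imwrite('pics/m.png',np.clip(im*2.,0,255).astype(np.uint8))
cv2.imwrite('pics/m_s.png',cv2.resize(load('ms')['im'][160:318,205:395,::-1],(722,600),interpolation=cv2.INTER_CUBIC))
E
```

```text
9.8417 [ 0.00037784 -0.05016149  0.04128873] [-1.86748089 -7.36035348]
[ 0.00038241 -0.05020552  0.04126879] [-1.7452058  -3.52063438]
[ 0.00038959 -0.0498473   0.04103009] [-0.14897558  0.42675579  0.12930491]
11.5917
```

View pics/m.png

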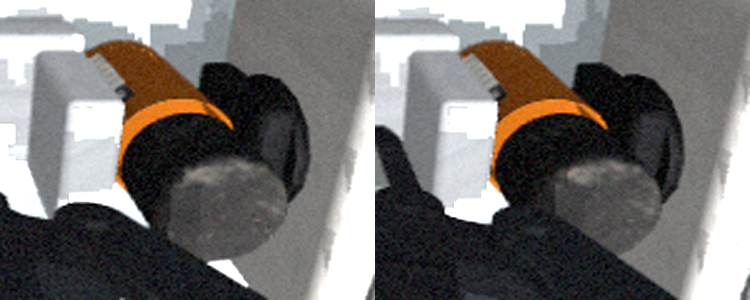

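View pics/m_s.png

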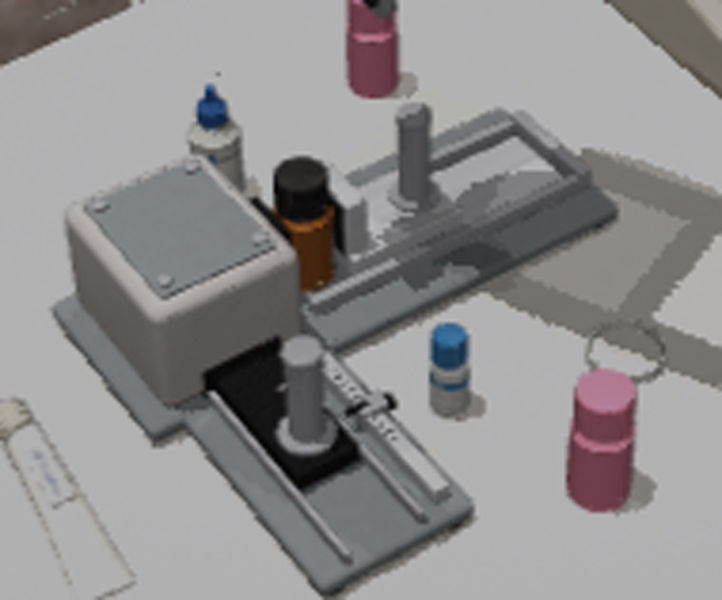

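View pics/m3.png

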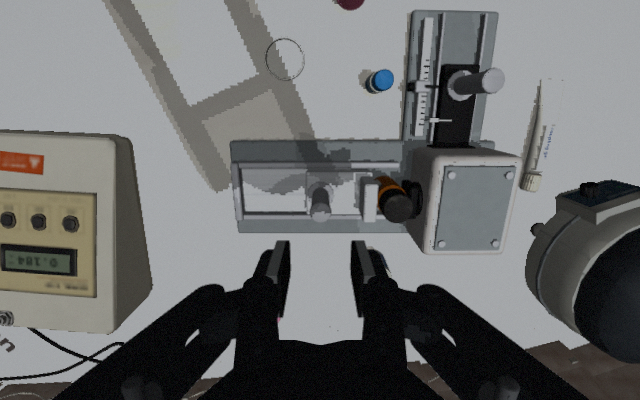

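The vial stands upright between jaw and pad, and the bystanders are unmoved. Next is the shutter, with the camera on the scale side.

```bash
python3 - <<'E'
from h import *
O=ori(TH+np.pi); 
movep(r2w(-.0997,.0743,.135),O); gripper_to(.040)
hold(.1); snap('wrist','n1'); print(observe()['time_s'],w2r(observe()['eef_pos']))
E
```

```text
13.1667 [-0.09946255  0.07409935  0.13503677]
```

View pics/n1.png

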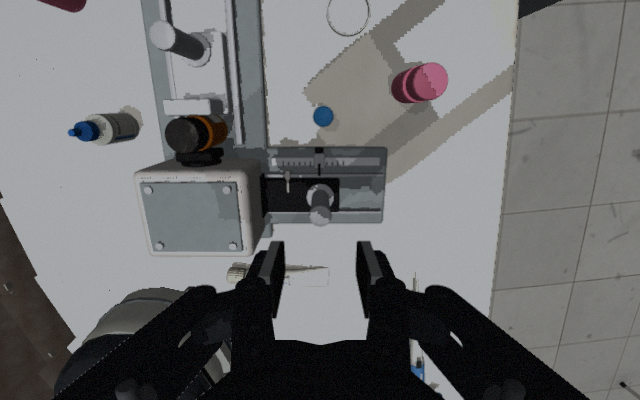

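```bash
python3 - <<'E'
from h import *
print(move_l(r2w(-.0997,.0743,.0405),.1,max_force=12))
o=observe(); print(o['time_s'],w2r(o['eef_pos']),o['ft_force'])
gripper_to(0,40); hold(.1)
o=observe(); print(o['time_s'],w2r(o['eef_pos']),o['ft_force'],o['opening']); np.save('sh0.npy',o['eef_pos'])
snap('wrist','p1')
E
```

```text
False
14.2583 [-0.09910812  0.07476019  0.04133912] [-0.2563495   0.49912938 -0.08415228]
14.6917 [-0.09912923  0.07472403  0.04143957] [-1.04054193 -0.27707871  5.00524608] 0.01502339957888245
```

View pics/p1.png

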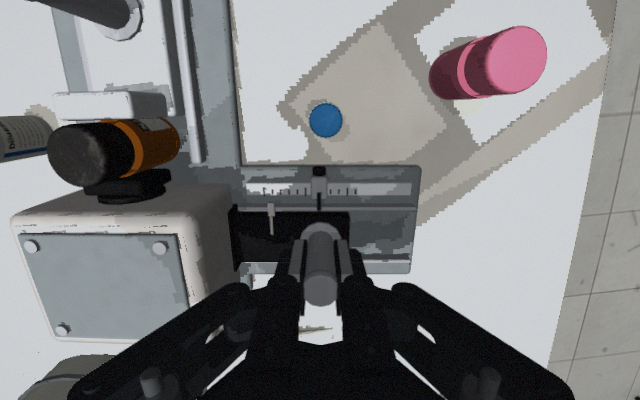

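```bash
cat > ms.py <<'E'
from h import *
import sys
f=sys.argv[1]; z=load(f); cv2.imwrite(f'pics/{f}c.png',np.clip(cv2.resize(z['im'][160:240,235:355,::-1],(780,520),interpolation=cv2.INTER_CUBIC)*1.6,0,255).astype(np.uint8))
E
python3 ms.py p1
```

```text
(no output)
```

View pics/p1c.png

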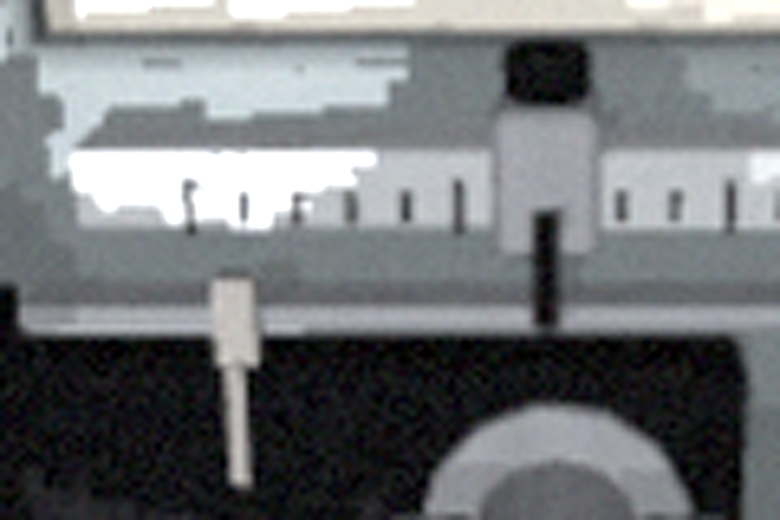

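```bash
python3 - <<'E'
from h import *
z=load('p1'); g=lambda p:np.array(p,float)/6.5+[235,160]-.42
for n,p in dict(tabtop=(234,290),tabmid=(236,350),line=(238,420),ridge1=(545,225),ridge2=(545,310),block=(547,180)).items():
    print(n,w2r(dep(z,[g(p)])[0]).round(4),[w2r(onz(z,[g(p)],h)[0]).round(4)[:2] for h in (.022,.025)])
E
```

```text
tabtop [-0.0697  0.0517  0.024 ] [array([-0.0693,  0.0524]), array([-0.0699,  0.0514])]
tabmid [-0.0696  0.0577  0.024 ] [array([-0.0692,  0.0584]), array([-0.0698,  0.0573])]
line [-0.0696  0.0643  0.025 ] [array([-0.069 ,  0.0656]), array([-0.0696,  0.0643])]
ridge1 [-0.0985  0.0443  0.0276] [array([-0.0985,  0.046 ]), array([-0.0985,  0.0451])]
ridge2 [-0.0985  0.053   0.026 ] [array([-0.0985,  0.0544]), array([-0.0985,  0.0533])]
block [-0.0987  0.041   0.0246] [array([-0.0987,  0.0417]), array([-0.0987,  0.0409])]
```

```bash
python3 - <<'E'
from h import *
r=w2r(np.load('sh0.npy'))
print(move_l(r2w(r[0]-.0285,r[1],r[2]-.0003),.05,max_force=25)); hold(.2)
o=observe(); print(o['time_s'],w2r(o['eef_pos'])-r,o['ft_force'][:2]@MR,o['opening']); snap('wrist','p2')
E
python3 ms.py p2
```

```text
False
15.65 [-2.81357216e-02 -2.53434776e-05  5.66802864e-05] [ 5.00995363 -0.9424361 ] 0.014906620245143425
```

View pics/p2c.png

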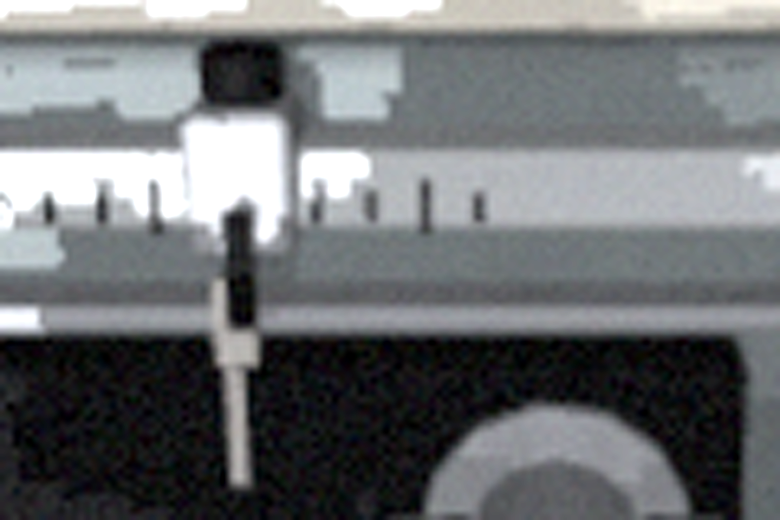

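```bash
python3 - <<'E'
from h import *
g=lambda p:np.array(p,float)/6.5+[235,160]-.42
def meas(f,pts):
    z=load(f)
    for n,p in pts.items():
        print(f,n,w2r(dep(z,[g(p)])[0]).round(4),[w2r(onz(z,[g(p)],h)[0]).round(4)[0] for h in (.024,.026,.028)])
meas('p2',dict(ridge1=(240,230),ridge2=(242,300),tab=(236,350),line=(238,420)))
for f,u in (('p1',545),('p2',241)):
    z=load(f); q=g((u,0))[0]; 
    print(f,[ [ (w2r(dep(z,[(int(round(q)),r)])[0])[1:]*1000).round(1).tolist()] for r in range(192,212,2)])
    gr=z['im'].astype(float).mean(2)
    for r in (204,206,208): 
        s=gr[r,int(q)-5:int(q)+7]; w=np.clip(np.median(gr[r,int(q)-8:int(q)+9])-s,0,None); print(r,s.round(),(w*np.arange(int(q)-5,int(q)+7)).sum()/w.sum())
    for r in (212,214,218,222,226,230):
        s=gr[r,264:278]; w=np.clip(s-30,0,None); print(r,(w*np.arange(264,278)).sum()/w.sum())
E
```

```text
p2 ridge1 [-0.0992  0.0451  0.0265] [np.float64(-0.0987), np.float64(-0.0991), np.float64(-0.0994)]
p2 ridge2 [-0.0992  0.0515  0.0274] [np.float64(-0.0985), np.float64(-0.0989), np.float64(-0.0993)]
p2 tab [-0.0979  0.0574  0.0247] [np.float64(-0.0977), np.float64(-0.0981), np.float64(-0.0985)]
p2 line [-0.0979  0.0639  0.026 ] [np.float64(-0.0975), np.float64(-0.0979), np.float64(-0.0983)]
p1 [[[-3.7, 184.5]], [[44.2, 27.5]], [[45.6, 27.0]], [[46.5, 28.0]], [[48.4, 26.0]], [[49.4, 26.9]], [[50.9, 25.9]], [[52.1, 26.2]], [[53.4, 26.1]], [[54.6, 26.3]]]
204 [67. 66. 64. 54. 29. 16. 10. 25. 50. 63. 59. 60.] 318.7045454545455
206 [67. 66. 63. 57. 30. 13. 16. 30. 51. 67. 68. 67.] 318.52039151712887
208 [107. 109. 108.  89.  39.   5.  12.  31.  73.  93.  99. 108.] 318.74277978339353
212 270.8306041784303
214 271.0104712041885
218 270.60134228187917
222 270.9358778625955
226 271.10350076103504
230 271.3328424153167
p2 [[[43.8, 25.0]], [[44.7, 25.8]], [[45.5, 27.2]], [[47.3, 25.6]], [[48.3, 26.2]], [[49.8, 25.7]], [[50.7, 26.7]], [[52.1, 26.1]], [[53.0, 27.0]], [[54.9, 25.4]]]
204 [ 53.  81. 113.  91.  16.  14.  15.  13.  39.  58.  58.  61.] 271.66613672496027
206 [ 64.  86. 114.  94.  26.   6.   9.   8.  38.  60.  60.  61.] 271.88990825688074
208 [ 99. 106. 117.  96.  29.   4.  10.   1.  51.  82.  87.  91.] 272.15241935483874
212 270.75437537718767
214 270.9929078014185
218 270.63429438543244
222 270.8894230769231
226 271.03697996918334
230 271.26409017713365
```

```bash
python3 - <<'E'
from h import *
r=w2r(np.load('sh0.npy'))
print(move_l(r2w(r[0]-.0294,r[1],r[2]-.0003),.03,max_force=25)); hold(.2)
o=observe(); print(o['time_s'],w2r(o['eef_pos'])-r,o['ft_force'][:2]@MR,o['opening']); snap('wrist','p3'); snap('scene','ss3'); snap('side','sd3')
z=load('p3'); g=lambda p:np.array(p,float)/6.5+[235,160]-.42
gr=z['im'].astype(float).mean(2); R=[];L=[]
for rr in range(198,209):
    s=gr[rr,264:276]; print(rr,s.round())
# depth medians
P=[w2r(dep(z,[(u,v)])[0]) for v in range(196,208) for u in (270,271)]; print('ridge',np.median(P,0),np.mean(P,0))
P=[w2r(dep(z,[(271,v)])[0]) for v in range(212,232)]; print('line',np.median(P,0))
E
python3 ms.py p3
python3 - <<'E'
import sys; sys.path.insert(0,'.')
import os; os.chdir('.')
from h import *
cv2.imwrite('pics/ss3c.png',cv2.resize(load('ss3')['im'][160:318,205:395,::-1],(722,600),interpolation=cv2.INTER_CUBIC))
cv2.imwrite('pics/sd3c.png',cv2.resize(load('sd3')['im'][150:270,230:420,::-1],(760,480),interpolation=cv2.INTER_CUBIC))
E
```

```text
False
16.15 [-2.89872193e-02 -6.87522134e-06  5.39671571e-05] [ 5.88721481 -2.09064247] 0.01461410856921457
198 [ 88.  92.  90.  74.  38.  24.  24.  24.  59. 122. 154. 160.]
199 [70. 74. 69. 60. 25. 25. 27. 16. 40. 81. 96. 97.]
200 [73. 71. 69. 56. 33. 10. 21. 16. 31. 54. 62. 60.]
201 [73. 74. 71. 63. 35. 16. 27. 23. 22. 49. 63. 63.]
202 [74. 71. 75. 63. 31. 12. 18. 17. 28. 57. 64. 66.]
203 [67. 69. 62. 65. 64.  3. 11.  8. 48. 71. 58. 60.]
204 [60. 59. 55. 65. 69. 11.  4. 12. 58. 75. 57. 57.]
205 [61. 60. 58. 68. 68.  9.  7.  3. 38. 62. 59. 59.]
206 [64. 63. 65. 73. 69.  9.  7. 12. 32. 59. 65. 62.]
207 [86. 89. 89. 99. 86.  3. 15. 15. 34. 59. 70. 75.]
208 [ 98. 102.  99. 107.  96.   5.  10.  14.  33.  66.  76.  81.]
ridge [-0.09903283  0.04930503  0.02614546] [-0.09912586  0.04927914  0.02616901]
line [-0.09854205  0.06235     0.02552463]
```

View pics/p3c.png

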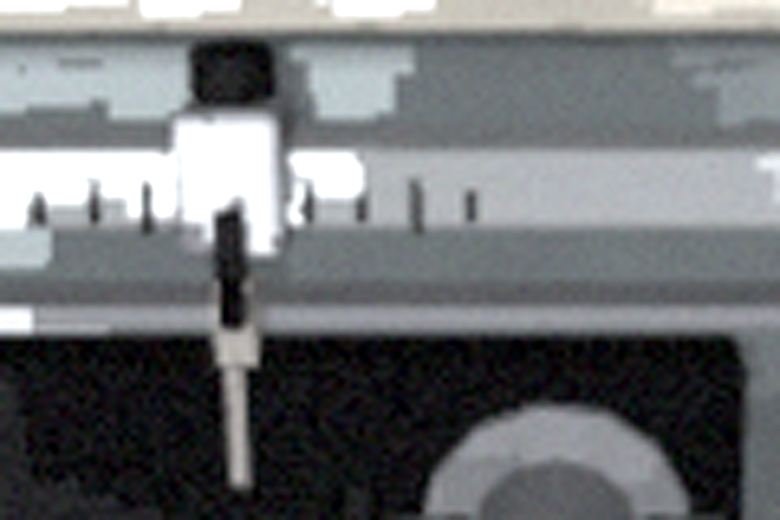

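View pics/sd3c.png

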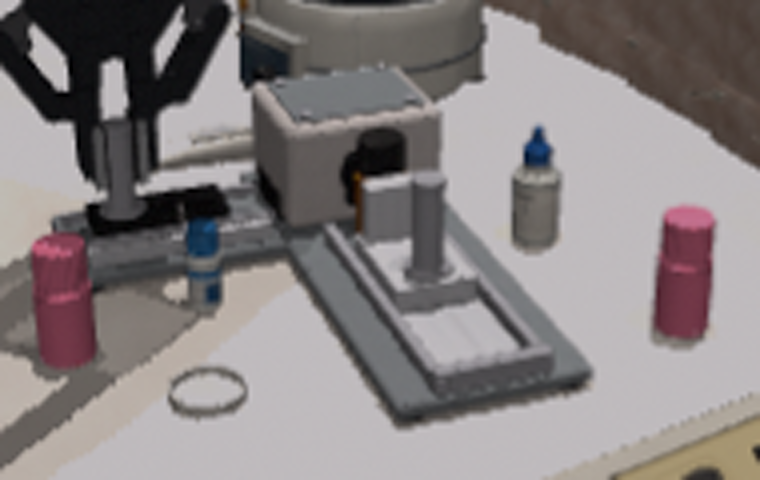

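View pics/ss3c.png

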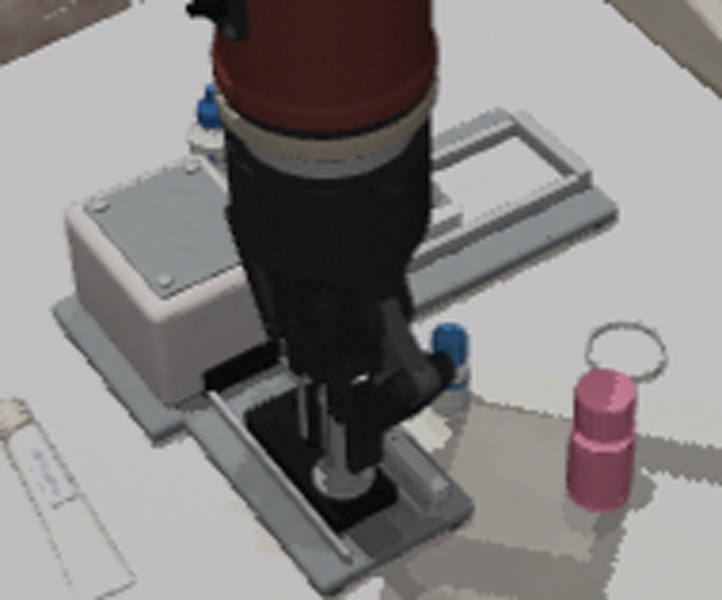

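The line (tab centre col 270.9) and the ridge (col ~270.4) line up to within about 0.3 mm. The side view shows the vial upright and the bystanders in place. I'll do a short steadiness check, then hand in.

```bash
python3 - <<'E'
from h import *
r=w2r(np.load('sh0.npy')); hold(.7)
o=observe(); print(o['time_s'],w2r(o['eef_pos'])-r,o['opening'])
job_done()
E
```

```text
17.0 [-2.89909264e-02 -3.44209061e-05  3.22972796e-05] 0.01485374913030924
the job is handed in; nothing more can be done
```

The job is handed in at 17.0 s, with the arm still holding the shutter at the mark.

- **Jaw:** I slid it by its post to a travel of about 0.065 m. The pad began to move at about 0.0598 m, so it is in by about 5 mm, well short of its stop. I then released the jaw. The wrist image right after release showed no visible change.
- **Vial:** the last side view shows it upright in the clamp, though partly hidden behind the jaw plate. The blue vial, the dropper bottle and the lid are where they were.
- **Shutter:** I pulled it out 29.0 mm and it stayed there, unchanged to 0.01 mm over the last 0.7 s.

**Shutter checks that disagreed:** estimates of the remaining error differ by a few tenths of a millimetre.

| Check | Result |
|---|---|
| Last wrist image | line and pointer level to about 0.3 mm before height correction, roughly 0.1–0.2 mm after |
| Measurement before the pull | 28.8 mm needed, so about 0.2 mm too far |
| Last depth readings | about 0.5 mm more pull needed |
| Post position plus the given 30 mm offset | about 0.4 mm more pull needed |

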